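# Return the sole finisher to service

## Task

The finishing machine has been repaired and may run again. First lift the aluminium lockout plate up and off the hook of its switch box and stand it in the small wooden tag box, right way up as it hung; then turn the handle of that same switch box (the one the plate hung on) clockwise from off fully to on, and let go. Leave the other switch on, and do not shift or knock over the other things on the bench.

Things in the scene. Friction and masses are not known exactly. Their poses are not given: they have to be found in the camera images.
- switch_main: grey switch box fixed to the bench, 130 x 120 x 70 mm (x, y, z); origin under its middle, on the upright axis of its black rotary handle. A steel hook stands up from its far (+x) face. The lockout plate hangs on this one; its handle starts at off.
- main_handle (a joint): black handle of switch_main: hub 52 mm across, one arm 18 mm wide reaching 90 mm from the axis, 79 to 107 mm above the bench. rad: 0 = off, arm along the box's -x; 1.571 = on, arm along its +y; grows clockwise from above; stops at both ends. A snap spring holds each end and carries it on past halfway; turning takes about 0.4 N m (6 N at 65 mm out). Starts at off.
- main_handle_arm (a point): point on the top face of the arm of main_handle, 65 mm from the axis and 107 mm above the bench; it moves with the handle
- switch_main_hook (a point): top of the level seat of the hook (8 mm steel rod) of switch_main: 92 mm from the box's origin along its +x, 129 mm above the bench. The hook's rod rises at local x = 72 mm, runs out along the box's +x and ends in an upturned tip at local x = 117 mm, 137 mm above the bench
- plate: loose aluminium lockout plate 70 wide (y) x 120 high (z) x 10 mm thick (x), 0.1 to 0.18 kg; window 34 x 40 mm with a solid 36 mm strip above it to pinch from above. Origin: middle of its bottom edge. Hangs by the window from switch_main's hook, x along the hook, top edge 165 mm above the bench. To come off: up 10 to 30 mm, then 40 mm along the box's +x.
- tagbox: open-topped wooden tag box fixed to the bench, outside 70 x 120 x 65 mm (x, y, z), walls and floor about 6 mm thick, inside 58 x 108 mm, empty; origin under its middle. The plate may lean against its walls.
- tagbox_in (a point): middle of the tag box's inner floor, axes as the tag box
- switch_other: grey switch box fixed to the bench, 130 x 120 x 70 mm (x, y, z); origin under its middle, on the upright axis of its black rotary handle. A steel hook stands up from its far (+x) face. This is the other machine's box, alike but with an empty hook; its handle is on.
- other_handle (a joint): black handle of switch_other: hub 52 mm across, one arm 18 mm wide reaching 90 mm from the axis, 79 to 107 mm above the bench. rad: 0 = off, arm along the box's -x; 1.571 = on, arm along its +y; grows clockwise from above; stops at both ends. A snap spring holds each end and carries it on past halfway; turning takes about 0.4 N m (6 N at 65 mm out). Starts at on and must stay there.
- last: loose wooden shoe last, 240 mm long, 110 mm high, lying on the bench; origin under its middle; to be left alone
- glue_jar: loose closed jar, 70 mm diameter, 100 mm high; origin under its middle; to be left alone
- polish_tin: loose flat round tin, 76 mm diameter, 32 mm high; origin under its middle; to be left alone
- dye_bottle: loose small bottle, 60 mm diameter, 150 mm high; origin under its middle; to be left alone
- hammer: loose hammer lying on the bench, 260 mm long, head at its +x end; origin under its middle; to be left alone
- brush: loose brush lying on the bench, 200 mm long; origin under its middle; to be left alone
- pot: loose terracotta cup, 80 mm across the mouth, 80 mm high; origin under its middle; to be left alone

How it is judged:
By the outcome, as a careful person would: the job done as asked, in the order asked, and still so for the second after the job is handed in, with the robot touching nothing.
It also fails if it takes over 58 s, if anything falls off the work surface, if the arm or the gripper's body presses on something with over 40 N, if the wrist force passes 120 N, or if a joint passes its speed limit or range.

## Robot

A 6-joint arm with a two-finger parallel gripper is mounted at the origin on the work surface. World frame = base frame: x ahead of the robot, y to its left, z up, the work surface at z = 0. Lengths are in m, angles in rad, forces in N, time in s.
With the tool pointing down it reaches from about 0.4 to 0.925 m from the base axis. Payload 12.5 kg.
Tool frame: the origin (TCP) lies at the centre of the arm's flange, where the gripper is bolted on; the fingertips stand 190 mm ahead of it and the grasp point (between the pads) lies 171 mm ahead of it; z points along the fingers, y is the direction in which the jaws open and shut (so a half turn about z gives the same grasp; the last joint's range is limited). The gripper opens to 95 mm and grips with 3 to 60 N. Pads are 20 mm wide; open, the fingers measure 119 mm over their backs; the gripper's body (75 mm by 180 mm) begins 59 mm behind the grasp point.
Start: joints at [-1.245, 0.491, 1.559, -0, 1.092, -0.106], TCP at [0.262, -0.568, 0.405] pointing down, gripper open.
Joint ranges: [-3.1, 3.1], [-0.84, 2.19], [0.05, 2.79], [-1.13, 4.28], [0.06, 2.93], [-2.69, 2.69]. Speed limits (rad/s): [2.22, 2.22, 2.79, 3.14, 3.14, 3.14].

## Interface

Orientations are given as a rotation vector (axis times angle).
In Python, from station import ctrl, kinematics, read_camera, camera_model, job, telemetry gives the robot as it stands. The module is installed in compiled form; this text tells all that it offers. Calls block until the motion is done:
- ctrl.reach(position, orientation): joint-space move of the TCP to a pose.
- ctrl.servo_line(position, feed=0.15, orientation=None): straight line of the TCP; orientation=None keeps the orientation; feed is the mean speed in m/s.
- ctrl.movej(angles): joint-space move.
- ctrl.open_jaws() and ctrl.clamp(grip_force=None): open the fingers fully, or close them until they stop; grip_force is the grip in N (None keeps the last).
- ctrl.hold(seconds).
- kinematics.solve_ik(position, orientation): joint angles nearest the present ones, or None.
- read_camera(name): name is "scene" or "side" or "wrist"; returns (picture, depth): 400x640x3 uint8, red, green, blue; 400x640 float32, m along the optical axis (not along the pixel's ray), 0 where there is no reading.
- camera_model(name): a dict with "vertical_fov" (degrees; the focal length in pixels is half the picture's height over the tangent of half this angle, whatever the lens; pixels are square), "cx", "cy" (the principal point, pixels), "camera_from_world" (4x4, takes a point from world to camera coordinates); the wrist camera has in their place "hand_eye" (4x4, takes a point from camera to tool coordinates, whose origin is the TCP and whose axes are the flange's). Camera axes: x right, y down, z forward; pixel columns grow to the right and rows downward; lengths in m; the calibration is good to about 2 mm. A picture is of the moment at which its call begins: read the wrist's pose just before it. camera_model takes no time and is no camera call.
A pose or a line that the arm cannot do raises ctrl.PlanningError and nothing moves.
- job.hand_in(): hands the job in, once; it reports no verdict.
Readings, each from a call of its own:
- telemetry.current_time_s(): time.
- telemetry.current_joints(): joint angles.
- telemetry.current_qd(): joint speeds.
- telemetry.current_joint_torque(): joint torques, N m.
- telemetry.current_position(): TCP position.
- telemetry.current_ee_rot(): TCP orientation.
- telemetry.current_wrist_force(): force on the tool from outside, world axes, zero at the start.
- telemetry.current_torque(): the same for the moment, N m.
- telemetry.current_width(): opening from 0.0 (shut) to 1.0 (fully open).
Only numpy, scipy, OpenCV 4.12 (cv2) and the standard library are available. Lean on these libraries where they do the work, as an engineer would, in place of code of your own. Each camera call takes 0.05 s, during which the arm holds its last target. There are 200 camera calls.

## Working session

There is one attempt and no reset: what is moved stays moved. The work goes in short steps, each a Python script; the robot and the scene stay as the last script left them, time stands still between calls to the robot, and variables do not carry over. Pictures are saved under pics/ and viewed, about 8 in all and at most 12, crops included, and the job is handed in when it is done.

```bash
mkdir -p pics; cat > h.py <<'E'
import numpy as np, cv2
from scipy.spatial.transform import Rotation as R
from station import ctrl, kinematics, read_camera, camera_model, job, telemetry
def cam(name):
    m=camera_model(name)
    if name=='wrist':
        T=np.eye(4);T[:3,:3]=R.from_rotvec(telemetry.current_ee_rot()).as_matrix();T[:3,3]=telemetry.current_position()
        W=T@np.array(m['hand_eye'])
    else: W=np.linalg.inv(np.array(m['camera_from_world']))
    p,d=read_camera(name)
    f=200/np.tan(np.radians(m['vertical_fov'])/2)
    return p,d,W,f,m['cx'],m['cy']
def cloud(c):
    p,d,W,f,cx,cy=c
    v,u=np.mgrid[:400,:640]
    P=np.stack([(u-cx)/f*d,(v-cy)/f*d,d],-1)@W[:3,:3].T+W[:3,3]
    P[d<=0]=np.nan
    return P
def save(n,p): cv2.imwrite('pics/'+n+'.png',p[...,::-1])
E
python3 - <<'E'
from h import *
ims=[]
for n in ('scene','side'):
    c=cam(n); np.savez('pics/'+n,p=c[0],d=c[1],W=c[2],k=c[3:]); ims.append(c[0]); print(n,c[2].round(3).tolist(),c[3:],(c[1]>0).mean())
    save(n,c[0])
print(telemetry.current_ee_rot(),telemetry.current_time_s())
E
```

```text
scene [[-0.321, 0.823, -0.469, 1.302], [0.947, 0.281, -0.154, 0.223], [0.005, -0.494, -0.87, 1.455], [0.0, 0.0, 0.0, 1.0]] (np.float64(439.1826653849995), 318.12160125282276, 193.15510685999288) 0.99615234375
side [[0.791, -0.442, 0.423, -0.22], [-0.612, -0.56, 0.558, -1.086], [-0.009, -0.7, -0.714, 1.475], [0.0, 0.0, 0.0, 1.0]] (np.float64(518.702028854809), 313.09575027118143, 195.29106723575126) 0.97781640625
[-3.06769395e+00 -6.72840117e-01  1.96805577e-04] 0.1
```

View pics/scene.png

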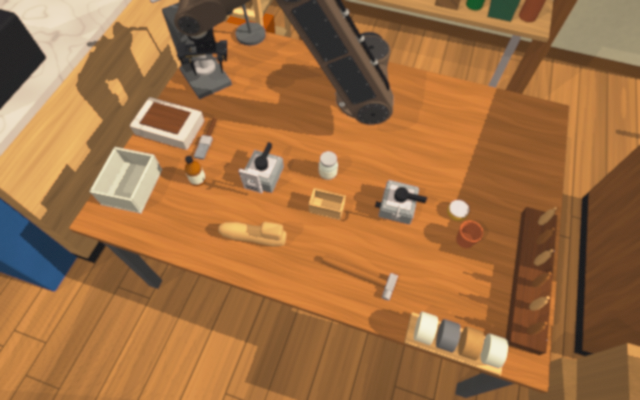

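View pics/side.png

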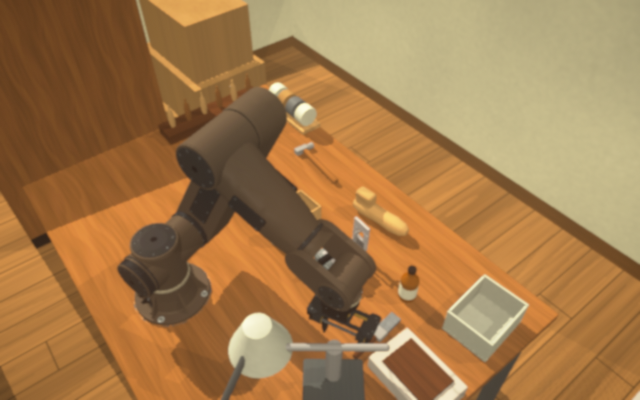

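Scene view: main switch with plate at about (262,170), handle arm toward the robot; tag box at (327,203); other switch at (400,202) with handle to +y; jar (328,165), bottle (195,170), last (252,232). In the side view the arm hides most of this, and the plate is at (360,232). Next I measure from scene depth.

```bash
python3 - <<'E'
from h import *
z=np.load('pics/scene.npz'); p=z['p']; P=cloud((p,z['d'],z['W'],*z['k']))
hsv=cv2.cvtColor(p,cv2.COLOR_RGB2HSV)
def rect(n,m,box):
    u0,v0,u1,v1=box; mm=np.zeros(m.shape,bool); mm[v0:v1,u0:u1]=m[v0:v1,u0:u1]
    Q=P[mm]; 
    if len(Q)<4: print(n,len(Q)); return
    r=cv2.minAreaRect((Q[:,:2]*1000).astype(np.float32))
    print(n,len(Q),'mean',Q.mean(0).round(3),'rect',np.round(r[0],1),np.round(r[1],1),round(r[2],1))
Z=P[...,2]
for n,b in (('main',(235,138,292,200)),('other',(372,175,432,228))):
    rect(n+' top',(Z>.063)&(Z<.075)&(hsv[...,1]<60),b)
    rect(n+' handle',(Z>.098)&(Z<.113)&(hsv[...,2]<70),b)
    rect(n+' handle dark',(hsv[...,2]<70)&(Z>.08),b)
    rect(n+' >.115',(Z>.115),b)
    rect(n+' >.145',(Z>.145),b)
rect('tag top',(Z>.055)&(Z<.072),(300,182,352,222))
rect('tag any',(Z>.03)&(Z<.075),(300,182,352,222))
for n,b in (('jar',(315,145,342,185)),('bottle',(180,150,210,188)),('last',(215,215,290,250))): rect(n,Z>.03,b)
c=p[130:250,170:440]; save('crop1',cv2.resize(c,None,fx=2.9,fy=2.9,interpolation=cv2.INTER_CUBIC))
E
```

```text
main top 494 mean [ 0.521 -0.25   0.069] rect [ 533.6 -258.8] [162.8 115.6] 1.8
main handle 146 mean [ 0.501 -0.259  0.105] rect [ 486.8 -264.8] [104.8  41.7] 10.7
main handle dark 166 mean [ 0.504 -0.258  0.104] rect [ 487.  -264.8] [105.1  41.7] 10.7
main >.115 173 mean [ 0.609 -0.259  0.146] rect [ 607.6 -260.5] [42.4 62.1] 32.2
main >.145 90 mean [ 0.608 -0.26   0.159] rect [ 607.1 -261.6] [14.9 69.7] 1.0
other top 609 mean [0.485 0.258 0.069] rect [481.  262.3] [134.5 112.5] 1.9
other handle 184 mean [0.479 0.282 0.104] rect [471.7 291.6] [ 48.6 104.8] 15.1
other handle dark 222 mean [0.481 0.283 0.102] rect [471.7 291.6] [ 48.6 104.8] 15.1
other >.115 28 mean [0.566 0.267 0.13 ] rect [568.5 267.2] [44.4  7.6] 0.6
other >.145 0
tag top 213 mean [0.57  0.016 0.062] rect [567.5  15.7] [ 74.7 120.3] 3.6
tag any 429 mean [0.57  0.016 0.052] rect [567.5  15.8] [ 74.7 120.4] 3.7
jar 377 mean [ 0.43  -0.026  0.08 ] rect [422. -27.] [65.9 64.9] 64.5
bottle 370 mean [ 0.623 -0.482  0.093] rect [ 619.5 -485. ] [50.2 59.2] 49.7
last 1186 mean [ 0.773 -0.181  0.067] rect [ 768.4 -195.8] [ 62.1 238.3] 8.3
```

View pics/crop1.png

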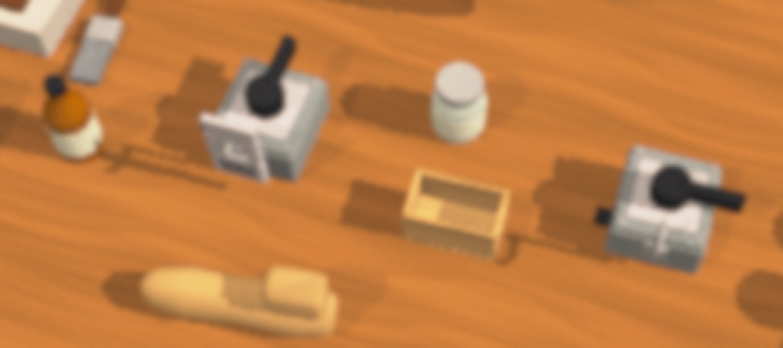

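Crop: the plate hangs on the main hook, square to the box; tag box is empty. Estimates: plate (0.607,-0.261), yaw about 1-2°; tag box (0.5675,0.016), yaw about 3.6°. Next step is a close look from the wrist over the main box.

```bash
cat >> h.py <<'E'
def down(yaw): return (R.from_euler('z',yaw,degrees=True)*R.from_euler('x',180,degrees=True)).as_rotvec()
def rect(P,m):
    Q=P[m]; r=cv2.minAreaRect((Q[:,:2]*1000).astype(np.float32)); print(len(Q),Q.mean(0).round(4),np.round(r[0],1),np.round(r[1],1),round(r[2],1))
E
python3 - <<'E'
from h import *
for q in ((.54,-.26,.50),(.5675,.016,.45)): print(kinematics.solve_ik(q,down(90)))
ctrl.reach((.54,-.26,.46),down(90)); print(telemetry.current_time_s())
c=cam('wrist'); P=cloud(c); np.savez('pics/w1',p=c[0],P=P); save('w1',c[0])
Z=P[...,2]; g=np.nan_to_num(Z); near=(P[...,1]>-.36)&(P[...,1]<-.16)&(P[...,0]>.4)&(P[...,0]<.7)
v=c[0].max(-1)
print(c[2].round(3).tolist())
for m in ((g>.064)&(g<.074),(g>.1)&(g<.112)&(v<90),(g>.115),(g>.155)): rect(P,m&near)
E
```

```text
[-0.5589017   0.37523533  1.49101551  0.          1.2753418  -0.5589017 ]
[-8.81531195e-02  3.65511099e-01  1.64221810e+00 -4.44089210e-16
  1.13386345e+00 -8.81531195e-02]
1.6417
[[1.0, -0.002, -0.0, 0.54], [-0.002, -0.969, -0.248, -0.192], [0.0, 0.248, -0.969, 0.439], [0.0, 0.0, 0.0, 1.0]]
8812 [ 0.5171 -0.2575  0.0698] [ 530.5 -262.4] [158.8 112.1] 0.4
3217 [ 0.4923 -0.2612  0.1049] [ 481.6 -255.6] [ 50.1 112.3] 79.0
82600 [ 0.5425 -0.2365  0.3642] [ 542.9 -261.7] [ 73.3 170. ] 89.9
81650 [ 0.5418 -0.2363  0.3668] [ 539.6 -261.1] [ 73.3 164. ] 89.3
```

View pics/w1.png

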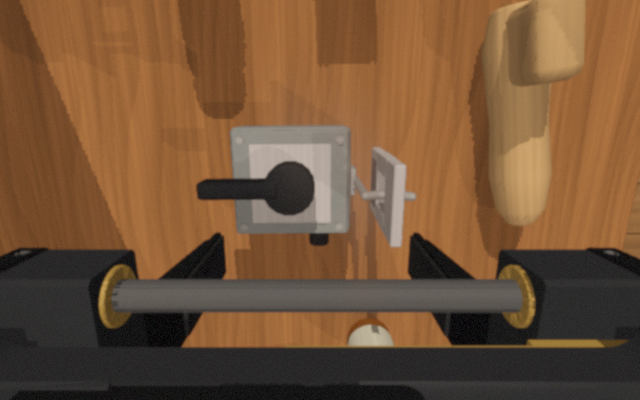

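Wrist view: box at (232-350,125-235), nearly square to the world axes; handle arm points to -x; plate's top edge runs (403,165)-(402,245) on its rod. Now I refine the numbers.

```bash
python3 - <<'E'
from h import *
z=np.load('pics/w1.npz'); P=z['P'];p=z['p']; Z=np.nan_to_num(P[...,2]);v=p.max(-1)
a=np.zeros(Z.shape,bool)
def s(u0,v0,u1,v1):
    b=a.copy(); b[v0:v1,u0:u1]=1; return b
print('box');rect(P,(Z>.064)&(Z<.074)&s(225,118,352,240))
print('arm');rect(P,(Z>.1)&(Z<.111)&(v<90)&s(190,170,262,210))
print('hub');rect(P,(Z>.1)&(Z<.111)&(v<90)&s(268,150,325,225))
for h in (.14,.15,.155,.16): print('plate>',h);rect(P,(Z>h)&(Z<.18)&s(355,130,425,250))
rod=(Z>.12)&(Z<.14)&s(404,180,425,210); rect(P,rod)
E
```

```text
box
8701 [ 0.5161 -0.2575  0.0699] [ 512.2 -262.5] [122.1 112.1] 0.4
arm
1138 [ 0.4558 -0.2616  0.1057] [ 455.1 -262.3] [63.3 17.7] 0.3
hub
1946 [ 0.5138 -0.261   0.1043] [ 514.9 -261.6] [49.9 44.1] 88.1
plate> 0.14
1489 [ 0.6044 -0.2607  0.16  ] [ 606.  -263.2] [10.7 70.4] 0.3
plate> 0.15
1284 [ 0.6048 -0.2611  0.1624] [ 606.  -263.4] [10.5 70.1] 0.5
plate> 0.155
1177 [ 0.6051 -0.2614  0.1633] [ 606.  -263.5] [10.5 69.9] 0.5
plate> 0.16
1059 [ 0.6055 -0.2617  0.1639] [ 606.1 -263.6] [10.5 69.7] 0.4
92 [ 0.6232 -0.2611  0.1344] [ 623.4 -261.6] [9.1 7.6] 1.0
```

```bash
python3 - <<'E'
from h import *
o=down(90.4); x,y=.606,-.263
ctrl.servo_line((x,y,.40),feed=.2,orientation=o)
ctrl.servo_line((x,y,.331),feed=.1)
ctrl.clamp(25); 
print(telemetry.current_width(),telemetry.current_wrist_force(),telemetry.current_time_s())
ctrl.servo_line((x,y,.352),feed=.06); print(telemetry.current_wrist_force())
ctrl.servo_line((x+.048,y,.352),feed=.1); print(telemetry.current_wrist_force())
ctrl.servo_line((x+.048,y,.44),feed=.2); print(telemetry.current_wrist_force(),telemetry.current_width(),telemetry.current_time_s())
c=cam('wrist'); save('w2',c[0])
P=cloud(c)
E
```

```text
0.10237487950928466 [-0.66779773 -0.31443705  1.21425761] 4.4167
[-0.12736465 -0.15347538 -1.88948717]
[ 0.36031903 -0.45296154 -0.63247425]
[-0.30060209 -0.00486917 -2.0619126 ] 0.10537629221067706 6.1417
```

View pics/w2.png

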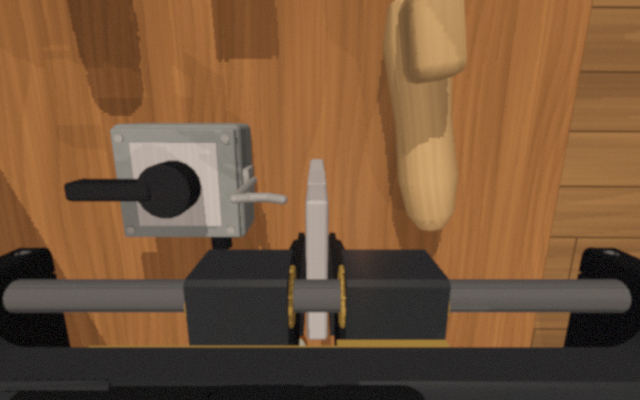

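The plate is held upright and centred in the jaws, and the hook at (262,197) is empty. On to the tag box, with a numeric check from the wrist on the way.

```bash
python3 - <<'E'
from h import *
ctrl.servo_line((.60,.09,.45),feed=.25,orientation=down(92))
c=cam('wrist'); save('w3',c[0]); P=cloud(c); Z=np.nan_to_num(P[...,2])
m=(Z>.058)&(Z<.07)&(abs(P[...,0]-.5675)<.06)&(abs(P[...,1]-.016)<.085)
n,l,s,_=cv2.connectedComponentsWithStats(m.astype(np.uint8)); 
print(s[1:][s[1:,4]>30]); rect(P,m); print(telemetry.current_time_s())
E
```

```text
[[250 195  56  55 645]]
645 [0.548  0.0568 0.0635] [560.7  43.1] [60.  62.1] 3.4
7.8167
```

View pics/w3.png

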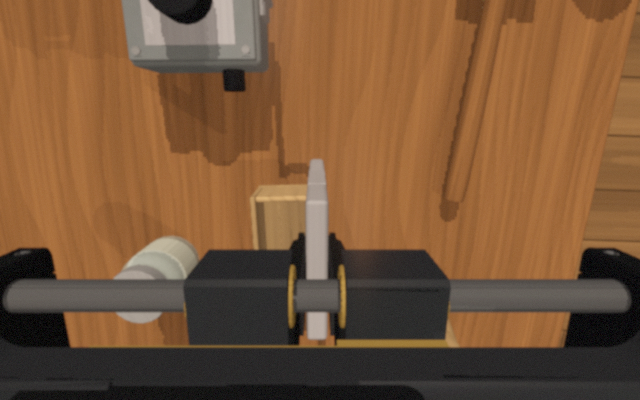

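The visible +y end of the tag box (corner at (252,195)) agrees with the scene estimate within about 2 mm: centre (0.567,0.015), yaw 3.5°. Placing now.

```bash
python3 - <<'E'
from h import *
x,y=.567,.015
ctrl.servo_line((x,y,.42),feed=.15,orientation=down(93.5))
ctrl.servo_line((x,y,.305),feed=.12); f0=telemetry.current_wrist_force()[2]
z=.305
while z>.288:
    z-=.002; ctrl.servo_line((x,y,z),feed=.03)
    f=telemetry.current_wrist_force(); 
    if f[2]-f0>4: break
print(z,f,f0,telemetry.current_width())
ctrl.open_jaws(); ctrl.servo_line((x,y,.40),feed=.15)
ctrl.servo_line((x,y-.06,.50),feed=.25)
c=cam('wrist'); save('w4',c[0]); P=cloud(c); Z=np.nan_to_num(P[...,2])
m=(Z>.09)&(Z<.15)&(abs(P[...,0]-.5675)<.06)&(abs(P[...,1]-.016)<.085)
rect(P,m); print(np.percentile(Z[m],[2,50,98]),telemetry.current_time_s())
E
```

```text
0.291 [-2.41543018  2.69546209 15.18304387] -0.822595974957103 0.10498065156756956
771 [0.5673 0.0192 0.125 ] [567.4  17.9] [10.  68.8] 3.6
[0.12261793 0.12503803 0.126859  ] 14.3667
```

View pics/w4.png

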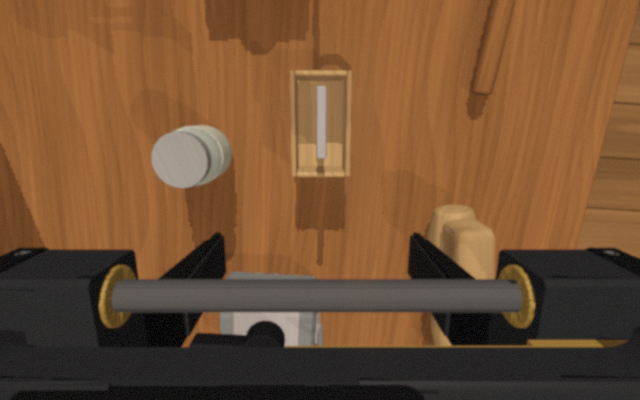

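The plate stands upright in the tag box at (321,122), its top at 0.125-0.126 m, and the jaws are clear. Now I turn the handle with closed fingers.

```bash
python3 - <<'E'
from h import *
C=np.array([.5145,-.262]); 
def pose(t,off,z=.279,r=.066):
    a=np.radians(180.4-t); u=np.array([np.cos(a),np.sin(a)]); tan=np.array([u[1],-u[0]])
    return (*(C+r*u-off*tan),z), down(90.4-t)
p,o=pose(0,.038,.42)
ctrl.clamp(20); print(telemetry.current_width())
ctrl.reach(p,o)
p,o=pose(0,.038); ctrl.servo_line(p,feed=.2)
print(telemetry.current_wrist_force())
for t in range(0,92,6):
    p,o=pose(t,.0195); ctrl.servo_line(p,feed=.06,orientation=o)
    f=np.array(telemetry.current_wrist_force()); print(t,f.round(1))
    if np.linalg.norm(f)>35: break
p,o=pose(t,.045); ctrl.servo_line(p,feed=.1)
ctrl.servo_line((p[0],p[1],.42),feed=.2)
ctrl.reach((.54,-.30,.48),down(90))
c=cam('wrist'); save('w5',c[0]); P=cloud(c); Z=np.nan_to_num(P[...,2])
m=(Z>.1)&(Z<.111)&(c[0].max(-1)<90)&(np.hypot(P[...,0]-C[0],P[...,1]-C[1])<.1)&(np.hypot(P[...,0]-C[0],P[...,1]-C[1])>.035)
rect(P,m); print(telemetry.current_time_s())
E
```

```text
0.004813482228680876
[ 0.98533818 -0.45552214  0.88426982]
0 [-1.8 -1.7  2.1]
6 [-0.4 -3.3  2.9]
12 [-1.  -4.5  3. ]
18 [-0.5 -5.   3.5]
24 [-0.5 -4.7  3.2]
30 [-0.4 -4.5  1.5]
36 [-0.8 -1.3  1.4]
42 [-0.5 -0.4 -0.9]
48 [-0.3  0.4  0.6]
54 [ 0.3 -0.1  0. ]
60 [-0.7 -0.2 -0.3]
66 [-0.8  1.2 -0.2]
72 [ 0.1 -0.   0.1]
78 [-0.8  0.  -0.6]
84 [ 0.  -0.   0.6]
90 [-18.9  -5.8   7. ]
1026 [ 0.5127 -0.2007  0.1058] [ 512.5 -201.2] [53.6 16.8] 89.8
25.1083
```

View pics/w5.png

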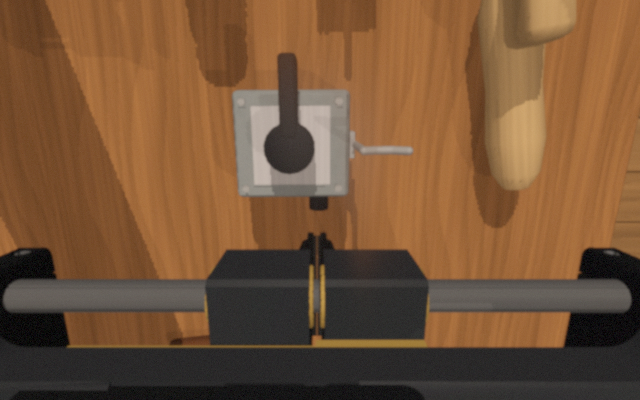

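The main handle now points along +y (89.8°), from hub (288,148) to tip (287,55). One last look at the whole scene before handing in.

```bash
python3 - <<'E'
from h import *
ctrl.reach((.30,-.50,.45),down(45))
c=cam('scene'); P=cloud(c); Z=np.nan_to_num(P[...,2]); save('s2',cv2.resize(c[0][120:310,150:500],None,fx=2.2,fy=2.2))
rect(P,(Z>.1)&(Z<.14)&(abs(P[...,0]-.567)<.05)&(abs(P[...,1]-.016)<.06))
z=np.load('pics/scene.npz'); d=np.abs(c[1]-z['d'])>.015
n,l,s,_=cv2.connectedComponentsWithStats(d.astype(np.uint8)); print(s[1:][s[1:,4]>25]); print(telemetry.current_time_s())
E
```

```text
115 [0.5701 0.0199 0.1175] [568.4  20. ] [14.7 69.6] 6.0
[[ 174    0   92   78 3913]
 [ 270    0  151  126 7553]
 [ 266    9   11   13   41]
 [ 404   14   60   34  583]
 [ 583   23    8   18   36]
 [ 461   24   22   25  173]
 [ 571   26   12    7   29]
 [ 601   26   35   28  158]
 [ 589   28   15   16   34]
 [ 479   30   23   19  125]
 [ 552   35   15   13   46]
 [ 567   34   15   18   60]
 [ 418   44   29   21  105]
 [ 516   45   13   20   63]
 [ 468   46   19    8   51]
 [ 576   47   12    7   28]
 [ 600   46   14   17   57]
 [ 446   48   11   11   37]
 [ 457   49   17   10   53]
 [ 464   49   36   34  190]
 [ 552   48   14   22   84]
 [ 566   49   10   14   41]
 [ 613   49   18   25   95]
 [ 510   53    6   15   31]
 [ 403   54    6   10   26]
 [ 577   54   32   27  191]
 [ 536   56   17   16   71]
 [ 627   58   13   13   38]
 [ 421   61   11    9   26]
 [ 435   61   33   20  137]
 [ 559   62   15   17   58]
 [ 503   69   11   13   31]
 [ 544   70   11   16   44]
 [ 573   74   13   12   35]
 [ 615   77   19   18   76]
 [ 550   78   11   15   49]
 [ 579   78   36   33  209]
 [ 583   81   12   10   45]
 [ 524   85   11   11   37]
 [ 555   86   22   18   83]
 [ 622   86   12   14   35]
 [ 605  101   19   10   39]
 [ 573  103   11   14   33]
 [ 632  105    7    9   29]
 [ 602  110   13   11   42]
 [ 261  142   12   17   92]
 [ 615  143   10   14   28]
 [ 596  150   11   18   38]
 [ 267  162   18   11  122]
 [ 239  170   24   24  317]
 [ 319  189   20   21  292]]
26.3583
```

View pics/s2.png

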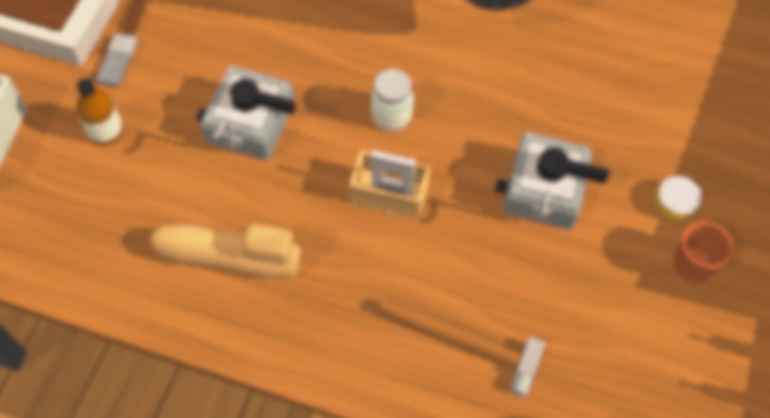

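The plate is upright in the tag box, both handles are on, and the only bench changes are the handle, the hook and the tag box.

```bash
python3 -c "
from h import *
job.hand_in(); print(telemetry.current_time_s())"
```

```text
the job is handed in; nothing more can be done
the job is handed in; nothing more can be done
```

I lifted the lockout plate off the main switch's hook and stood it upright in the tag box. Then I turned the main handle clockwise to on with the closed fingers, let go and backed away. I handed the job in at about 26 s.

- **Plate:** it stands right way up in the tag box, with its top at about 0.125 m, as expected for a plate resting on the box floor.
- **Main handle:** its arm measured 89.8° from the off direction (on is 90°) from the wrist camera.
- **Forces:** the highest wrist force I read was about 21 N, at the handle's end stop. Setting the plate down read about 15 N. I took readings only at the end of each move.
- **Other things:** comparing the bench in the before and after scene depth showed changes only at the main handle, the hook and plate, and the tag box. The rest of the differences were the arm itself and scattered readings in the background. The other switch is still on.

None of the checks failed. The last scene view put the plate's middle about 2 mm from the wrist camera's value, which is within the calibration.

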